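# Weigh out a counterweight case and stand it on its heavy end

## Task

The yellow counterweight case has its lead packed into one end only, and from outside both ends look alike: first feel which end is heavy by lifting an end a centimetre or two off the bench by its handle. Then push the lying case back until its long side is flush against the grey stop rail, and after that tip it up so that it stands on its heavy end, still against the rail. Never stand it on the light end, do not carry it through the air, and leave the pliers, tape measure, bearing and V-block alone.

Things in the scene. Friction and masses are not known exactly. Their poses are not given: they have to be found in the camera images.
- case_center (a point): centre of the yellow case with black ends: 160 mm long (own y), 96 wide (x), 56 thick (z), lying with its handles on top. 0.7 to 0.9 kg; hidden lead sits in the +y or the -y end and stays there, about 30 mm off-balance. Lifting an end by its handle takes 6 to 9 N at the heavy end, 0 to 3.5 N at the light end. Standing, it is 160 mm tall on a 96 x 56 mm foot
- handle_a (a point): middle of the fixed steel handle bar near the case's -y end: a round bar 10 mm thick along the case's x, 66 mm clear between its legs, 40 mm above the case's top face (35 mm clear below the bar), 28 mm in from the end, 52 mm along -y from the centre; axes as the case's. It serves to lift this end or to tip the case up about the other end's lower edge
- handle_b (a point): middle of the identical handle bar near the case's +y end: 52 mm from the case's centre along y, as handle_a is along -y
- stop_rail: grey steel angle screwed to the bench, 440 mm long, 40 mm high, 5 mm upright leg; origin on the bench at the middle of its front face (facing the robot); own x points away from the robot, square to that face, y along the rail. Its foot and screws lie behind the upright leg. The bench before it is bare and level.
- pliers_red_center (a point): red-handled pliers lying on the bench in front of the case, 58x176x12 mm: leave alone
- tape_measure_center (a point): yellow tape measure, 66x85x37 mm, on the left: leave alone
- ball_bearing_center (a point): steel ball bearing, 52 mm across, 15 mm high, on the right: leave alone
- v_block_a_center (a point): grey steel V-block, 50x50x34 mm, on the far left: leave alone

How it is judged:
On the way, in this order (a step that is already met when the one before it is completed fails the run):
1. one end of the case is lifted a little (the case tilts by 1.7 to 30 degrees) (angle between case_center's own z axis and vertical between 0.03 and 0.52 rad), for 0.1 s.
2. the case lies flush along the rail (x of case_center in the frame of stop_rail between -0.063 and -0.04 m and angle between the x axis of case_center and the x axis of stop_rail, either way round below 0.15 rad and height (world z) of case_center below 0.034 m), for 0.2 s.
At the end, for the whole second after the job is handed in: the case stands upright (within 3.4 degrees) on its heavy end on the bench, a narrow side against the rail's front: centre 40 to 63 mm before the rail's face (48 when touching) and within 220 mm of its middle along it, that side within 8.6 degrees of parallel with the rail (angle between the y axis of case_center and the z axis of stop_rail, either way round below 0.06 rad and height (world z) of case_center below 0.087 m and height (world z) of lead_c0 below 0.06 m and x of case_center in the frame of stop_rail between -0.063 and -0.04 m and angle between the x axis of case_center and the x axis of stop_rail, either way round below 0.15 rad and y of case_center in the frame of stop_rail between -0.22 and 0.22 m).
It fails at once if the case is stood on its light end (angle between the y axis of case_center and the z axis of stop_rail, either way round below 0.4 rad and height (world z) of lead_c0 above 0.09 m and height (world z) of case_center above 0.06 m).
It fails at once if the case is lifted off the bench and carried (height (world z) of case_center above 0.115 m).
It fails at once if the pliers, tape measure, bearing or V-block are moved more than 30 mm (distance of any of pliers_red_center, tape_measure_center, ball_bearing_center, v_block_a_center from where it was at the start of the episode above 0.03 m).
It also fails if it takes over 72 s, if anything falls off the work surface, if the arm or the gripper's body presses on something with over 40 N, if the wrist force passes 120 N, or if a joint passes its speed limit or range.

## Robot

A 7-joint arm with a two-finger parallel gripper is mounted at the origin on a cart in front of the work surface, level with it; the furniture and walls round the work are solid. World frame = base frame: x ahead of the robot, y to its left, z up, the work surface at z = 0. Lengths are in m, angles in rad, forces in N, time in s.
With the tool pointing down it reaches from about 0.425 to 0.875 m from the base axis. Payload 8.4 kg.
Tool frame: the origin (TCP) lies at the very end of the fingers, on their centre line; the grasp point (between the pads) lies 19 mm behind it (robot.tcp_to_grasp is the distance from the TCP to the grasp point, in m); z points along the fingers, y is the line along which they close (so a half turn about z gives the same grasp; the last joint's range is limited). The gripper opens to 85 mm and grips with 20 to 120 N. Pads are 22 mm wide; open, the fingers measure 114 mm over their backs; the gripper's body (76 mm by 85 mm) begins 54 mm behind the grasp point. The pads swing forward as they close: fully open they stand 13 mm farther back than shut.
Start: joints at [1.08, 0.333, 0.04, 1.465, -0.013, 1.343, -0.059], TCP at [0.248, -0.601, 0.192] pointing down, gripper open.
Joint ranges: [-2.58, 2.58], [-0.38, 2.09], [-1.3, 1.39], [0.25, 2.4], [-1.5, 4.64], [0.08, 2.09], [-2.65, 2.65]. Speed limits (rad/s): [2.22, 2.22, 2.79, 2.79, 3.14, 3.14, 3.14].

## Interface

Orientations are given as a rotation vector (axis times angle).
In Python, from bench import sense, viewer, job, robot gives the robot as it stands. The module is installed in compiled form; this text tells all that it offers.
- The arm moves only by the tool jog_arm, never from a script. Its argument "motion" is a list of rows, each a list of 4 numbers: the shift along the tool's x, y, z in mm, then the turn about the tool's z in rad. A call has 1 to 10 rows; each row is the pose to reach, as a shift and turn from the pose commanded when the call began, along the tool's axes at that moment; what a row does not reach only later rows make up. A row lasts 1/10 s, in which the tool goes at most 50 mm and 8.59 degrees, less where a joint would pass 70% of its speed; a pose out of reach is approached as far as the arm can. A call with a gripper value outside its range is refused whole. "fingers" is the finger opening in mm, from 0 to 85.4, set as the call begins (left out, the last holds). The fingers move at their own pace and stop on an object; "squeeze" is the grip in N (left out, the last holds). Time passes only in rows, so rows that repeat a pose let the fingers close. It gives the time, the measured TCP pose, the force, the opening and the grip force at its end, in the units of the state.
- sense(): the state, without advancing time (a new reading comes with each control period).
- viewer.get_image(name): name is "scene" or "top"; returns a dict with "color" (384x512x3 uint8, red, green, blue), "range_z" (384x512 float32, m along the optical axis (not along the pixel's ray), 0 where there is no reading), "K" (3x3 intrinsics, pixels), "xyz" and "orientation" of the camera in the world. Camera axes: x right, y down, z forward; pixel columns grow to the right and rows downward; lengths in m; the calibration is good to about 2 mm. A picture is of the moment at which its call begins.
- job.sign_off(): hands the job in; it is judged then, once.
The state is a dict: "time": time; "q": joint angles; "qvel": joint speeds; "joint_torque": joint torques, N m; "ee_pos": TCP position; "tool_rot": TCP orientation; "ft_force": force on the tool from outside, world axes, zero at the start; "moment": the same for the moment, N m; "width": finger opening in m; "finger_force": force on a finger pad.
Only numpy, scipy, OpenCV 4.12 (cv2) and the standard library are available. Lean on these libraries where they do the work, as an engineer would, in place of code of your own. Each camera call takes 0.05 s, during which the arm holds its last target. There are 200 camera calls.

## Working session

There is one attempt and no reset: what is moved stays moved. The work goes in short steps, Python scripts to look and compute and a tool call to move; the robot and the scene stay as the last step left them, time stands still between calls to the robot, and variables do not carry over. Pictures are saved under pics/ and viewed, at most 12 in all, crops included, and the job is handed in when it is done.

Besides the shell and the picture viewer there is one more tool, called after "Call:" in YAML: its name, and indented under it one key for each argument. jog_arm: Moves the arm, as the interface text tells. Its arguments: {"type":"object","properties":{"motion":{"type":"array","items":{"type":"array","items":{"type":"number"}}},"fingers":{"type":"number"},"squeeze":{"type":"number"}},"required":["motion"]}

```bash
mkdir -p pics; cat > h.py <<'E'
import numpy as np, cv2
from scipy.spatial.transform import Rotation as R
from bench import sense, viewer, job, robot
def shot(name, fn=None):
    im=viewer.get_image(name)
    if fn: cv2.imwrite('pics/'+fn, im['color'][:,:,::-1])
    return im
def rot(im):
    o=np.array(im['orientation'],float)
    return o if o.shape==(3,3) else R.from_rotvec(o).as_matrix()
def ray(im,uv):
    K=np.array(im['K']); uv=np.atleast_2d(np.array(uv,float))
    d=np.c_[uv,np.ones(len(uv))]@np.linalg.inv(K).T@rot(im).T
    return np.array(im['xyz']),d
def onplane(im,uv,z):
    c,d=ray(im,uv); return c+d*((z-c[2])/d[:,2])[:,None]
def cloud(im):
    h,w=im['range_z'].shape; v,u=np.mgrid[:h,:w]
    c,d=ray(im,np.c_[u.ravel(),v.ravel()]); return (c+d*im['range_z'].reshape(-1,1)).reshape(h,w,3)
E
python3 - <<'E'
from h import *
a=shot('scene','s1.png'); b=shot('top','t1.png')
for i in(a,b): print(i['xyz'],i['orientation'],i['K'])
cv2.imwrite('pics/both1.png',np.hstack([a['color'],b['color']])[:,:,::-1][:, :] if 0 else cv2.resize(np.hstack([a['color'],b['color']])[:,:,::-1],(800,300)))
print(sense())
E
```

```text
[-0.22597085  0.56800033  1.16504649] [-1.12071668  2.4271507  -0.92478548] [[404.18574674   0.         254.6813077 ]
 [  0.         404.18574674 193.39478775]
 [  0.           0.           1.        ]]
[ 0.45205289 -0.05740631  1.20372575] [-2.21198281  2.19309256 -0.06574607] [[413.06895929   0.         255.46598199]
 [  0.         413.06895929 191.75147454]
 [  0.           0.           1.        ]]
{'time': 0.1, 'q': array([ 1.07983954,  0.3338348 ,  0.039865  ,  1.46615041, -0.01343023,
        1.34326787, -0.05849634]), 'qvel': array([ 0.00024222, -0.00067198, -0.00043121,  0.00049862,  0.00071613,
       -0.0008518 ,  0.00098606]), 'joint_torque': array([ 4.36936869e-03, -6.60021901e+01,  1.37031589e+00, -4.06475472e+01,
        1.69345964e-02,  8.98501254e-03,  6.76236368e-05]), 'ee_pos': array([ 0.24800034, -0.60035116,  0.19082949]), 'tool_rot': array([-3.08019050e+00, -6.11162659e-01,  5.19968875e-04]), 'ft_force': array([-0.07014222, -0.39501744,  0.27598991]), 'moment': array([-0.01867992, -0.00748526, -0.02940839]), 'finger_force': 0.0, 'width': 0.08551251462133017}
```

View pics/s1.png

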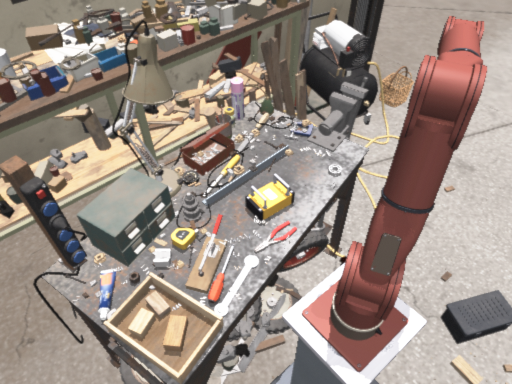

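View pics/t1.png

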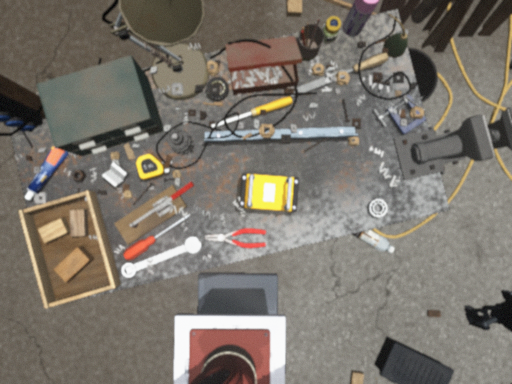

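The top view shows the yellow case at about (270,193), with black ends at (245,192) and (297,194). The rail runs from (205,136) to (356,132), and the pliers are at (240,238). The scene view shows the case at (270,200), clear of its neighbours.

```bash
python3 - <<'E'
from h import *
a=shot('scene'); b=shot('top')
for n,i,box in(('scene',a,(235,170,310,225)),('top',b,(228,165,312,225))):
    P=cloud(i); hsv=cv2.cvtColor(i['color'],cv2.COLOR_RGB2HSV)
    x0,y0,x1,y1=box; m=np.zeros(P.shape[:2],bool); m[y0:y1,x0:x1]=1
    yel=m&(hsv[...,0]>18)&(hsv[...,0]<36)&(hsv[...,1]>110)
    t=yel&(P[...,2]>.045)&(P[...,2]<.07)
    uv=np.argwhere(t)[:,::-1].astype(np.float32)
    zz=np.median(P[t][:,2]); xy=onplane(i,uv,zz)[:,:2].astype(np.float32)
    print(n,'yellow top z',zz,cv2.minAreaRect(xy), xy.mean(0))
    hb=m&(P[...,2]>.082)&(P[...,2]<.115)
    Q=P[hb]; print(' handle pts',len(Q))
    if len(Q):
        med=np.median(Q[:,1])
        for s in(Q[Q[:,1]>med],Q[Q[:,1]<=med]): print('  ',s.mean(0),np.percentile(s,5,0),np.percentile(s,95,0),cv2.minAreaRect(s[:,:2].astype(np.float32)))
    al=m&(P[...,2]>.02)&(P[...,2]<.07); print(' body',cv2.minAreaRect(P[al][:,:2].astype(np.float32)))
    # rail
    r=(P[...,2]>.032)&(P[...,2]<.047)&(P[...,0]>.55)&(P[...,0]<.68)&(P[...,1]>-.33)&(P[...,1]<.18)
    Q=P[r]; print(' rail',len(Q),np.median(Q[:,2]),cv2.minAreaRect(Q[:,:2].astype(np.float32)))
P=cloud(b)
for n,u,v in(('railL',207,136),('railR',354,132),('plier',240,238),('tape',150,166),('bearing',377,208)):
    print(n,P[v,u].round(3))
cv2.imwrite('pics/c.png',np.hstack([cv2.resize(b['color'][110:240,190:370],(790//2,285)),cv2.resize(a['color'][130:240,190:340],(395,285))])[:,:,::-1])
E
```

```text
scene yellow top z 0.05553593017765712 ((0.5018386840820312, -0.10536395013332367), (0.13957180082798004, 0.10277700424194336), 86.10091400146484) [ 0.48903644 -0.10230686]
 handle pts 126
   [ 0.50451257 -0.05086167  0.0982273 ] [ 0.46745717 -0.05633195  0.09011371] [ 0.54538371 -0.04637732  0.1031859 ] ((0.5059046745300293, -0.05231042578816414), (0.010459951125085354, 0.08578843623399734), 87.88394927978516)
   [ 0.50019611 -0.151901    0.09861225] [ 0.46263946 -0.16098136  0.0876828 ] [ 0.53939726 -0.14858488  0.10498297] ((0.5041720867156982, -0.10857166349887848), (0.10621169954538345, 0.08309260755777359), 87.23710632324219)
 body ((0.5641645193099976, -0.11193497478961945), (0.16439715027809143, 0.22985611855983734), 81.70219421386719)
 rail 293 0.03860870759618695 ((0.6143954396247864, -0.07481035590171814), (0.5088813900947571, 0.12810908257961273), 89.87540435791016)
top yellow top z 0.055394198339615675 ((0.5075201392173767, -0.10770358145236969), (0.1365472376346588, 0.09562687575817108), 85.94795227050781) [ 0.507626   -0.10753244]
 handle pts 230
   [ 0.51024585 -0.05632341  0.09936225] [ 0.47309846 -0.06040956  0.09561972] [ 0.54757192 -0.05000856  0.10293321] ((0.5131025314331055, -0.09951675683259964), (0.08321619778871536, 0.10177259147167206), 2.067965030670166)
   [ 0.50480338 -0.15887937  0.09932465] [ 0.46540529 -0.16486489  0.09526252] [ 0.5412972  -0.15425649  0.10347422] ((0.5042919516563416, -0.15918351709842682), (0.009853092953562737, 0.08366266638040543), 86.44928741455078)
 body ((0.49478545784950256, -0.10642341524362564), (0.15973764657974243, 0.12225381284952164), 85.99042510986328)
 rail 360 0.039031723907412275 ((0.6663921475410461, -0.06832528114318848), (0.08479626476764679, 0.5168029069900513), 10.786436080932617)
railL [0.672 0.072 0.004]
railR [ 0.688 -0.358  0.006]
plier [ 0.375 -0.027 -0.004]
tape [0.578 0.227 0.041]
bearing [ 0.466 -0.427 -0.003]
```

View pics/c.png

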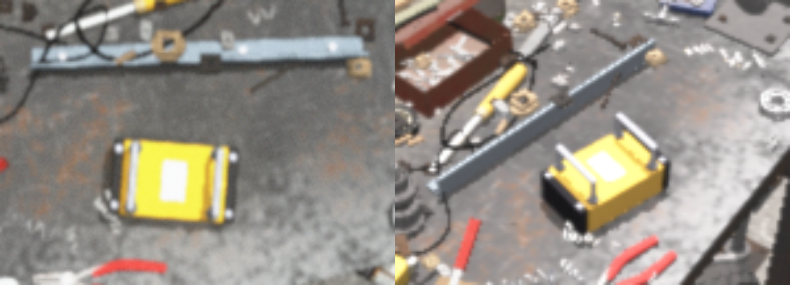

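The crop shows the case with a handle bar near each end, at crop pixels (134,180) left and (220,180) right. The rail lies behind it, roughly parallel.

```bash
python3 - <<'E'
from h import *
for n in('scene','top'):
    i=shot(n); P=cloud(i)
    s=(P[...,0]>.58)&(P[...,0]<.70)&(P[...,1]>-.30)&(P[...,1]<.10)&(P[...,2]>.01)&(P[...,2]<.037)
    t=s.copy(); t=(P[...,0]>.58)&(P[...,0]<.70)&(P[...,1]>-.30)&(P[...,1]<.10)&(P[...,2]>.034)&(P[...,2]<.045)
    for nm,m in(('face',s),('topedge',t)):
        Q=P[m]; 
        for k in range(5):
            p=np.polyfit(Q[:,1],Q[:,0],1); r=Q[:,0]-np.polyval(p,Q[:,1]); Q=Q[abs(r)<max(.004,2*r.std())]
        print(n,nm,len(Q),p,'std',r.std(),'y',Q[:,1].min(),Q[:,1].max())
S=sense(); M=R.from_rotvec(S['tool_rot']).as_matrix(); print(M.round(3)); 
# shift to above handles, in tool axes
yaw=np.arctan2(0.053,1)
for nm,p in(('L',(.5085,-.0555)),('R',(.5035,-.1575))):
    d=np.array([p[0],p[1],.16])-S['ee_pos']; print(nm,(M.T@d*1000).round(1))
for sg in(1,-1):
    yt=sg*np.array([.053,1,0]); v=M.T@yt; print('turn',np.arctan2(-v[0],v[1]))
E
```

```text
scene face 316 [-0.04773522  0.65610075] std 0.001703348885078485 y -0.2993627291310552 0.08075872005664386
scene topedge 142 [-0.04482694  0.65688196] std 0.002147653909831952 y -0.2952096990706763 0.08135600599351023
top face 331 [0.02947262 0.67029661] std 0.012623111782547403 y -0.29885301045663415 0.08356621931309335
top topedge 230 [-0.0469884   0.65901502] std 0.0016542043217495437 y -0.2989228755257878 0.07652970510204737
[[ 0.924  0.382 -0.   ]
 [ 0.382 -0.924  0.001]
 [-0.    -0.001 -1.   ]]
L [ 448.8 -404.3   31.5]
R [ 405.2 -311.9   31.5]
turn -2.696856695448922
turn 0.44473595814087136
```

Call:
jog_arm:
  motion:
    - [40,-31,3,0.14]
    - [80,-62,6,0.28]
    - [120,-93,9,0.44]
    - [160,-124,12,0.44]
    - [200,-155,15,0.44]
    - [240,-186,18,0.44]
    - [280,-217,22,0.44]
    - [320,-248,25,0.44]
    - [360,-280,28,0.44]
    - [405,-312,31,0.44]
  fingers: 50
  squeeze: 25

```text
time: 1.3
ee_pos: [0.4962, -0.1684, 0.1616]
tool_rot: [3.14, -0.076, 0.001]
ft_force: [1.5, -0.7, -0.5]
width: 0.0503
finger_force: 0.0
```

Call:
jog_arm:
  motion:
    - [0,0,0,0]
    - [0,0,0,0]
    - [0,0,0,0]

```text
time: 1.6
ee_pos: [0.4951, -0.1715, 0.1614]
tool_rot: [3.14, -0.078, -0.001]
ft_force: [-0.1, -0.8, 0.7]
width: 0.0501
finger_force: 0.0
```

```bash
cat >> h.py <<'E'
def st():
    S=sense(); M=R.from_rotvec(S['tool_rot']).as_matrix()
    print('t',round(S['time'],2),'p',S['ee_pos'].round(4),'F',np.round(S['ft_force'],2),'m',np.round(S['moment'],2),'w',round(S['width'],4),'ff',round(S['finger_force'],1)); print(M.round(3)); return S,M
def go(p):
    S,M=st(); print('shift',(M.T@(np.array(p)-S['ee_pos'])*1000).round(1))
E
python3 - <<'E'
from h import *
go((.5035,-.1575,.077)); shot('top'); i=shot('scene')
cv2.imwrite('pics/s2.png',cv2.resize(i['color'][110:260,180:380],(800,600))[:,:,::-1])
E
```

```text
t 1.6 p [ 0.4951 -0.1715  0.1614] F [-0.06 -0.76  0.68] m [0.04 0.   0.05] w 0.0501 ff 0.0
[[ 0.999 -0.05  -0.   ]
 [-0.05  -0.999 -0.   ]
 [-0.     0.    -1.   ]]
shift [  7.8 -14.4  84.4]
```

View pics/s2.png

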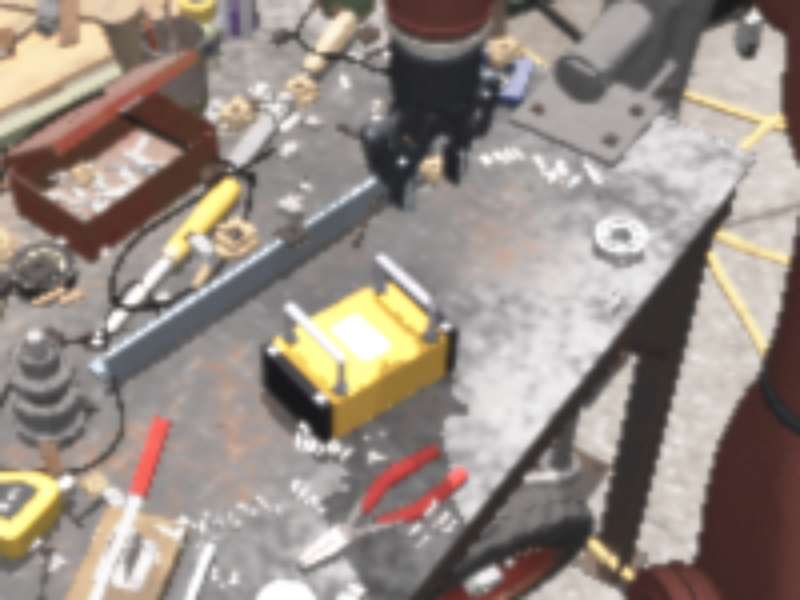

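The scene crop shows the open gripper above the right-hand handle, with its tips near crop (400–450,190). The case is untouched.

Call:
jog_arm:
  motion:
    - [8,-14,20,0]
    - [8,-14,50,0]
    - [8,-14,84,0]
    - [8,-14,84,0]
    - [8,-14,84,0]

```text
time: 2.2
ee_pos: [0.5039, -0.1575, 0.0779]
tool_rot: [-3.14, 0.078, 0.001]
ft_force: [-0.2, 0.2, 0.1]
width: 0.0499
finger_force: 0.0
```

Call:
jog_arm:
  motion:
    - [0,0,0,0]
    - [0,0,0,0]
    - [0,0,0,0]
    - [0,0,0,0]
    - [0,0,0,0]
    - [0,0,0,0]
  fingers: 0
  squeeze: 25

```text
time: 2.8
ee_pos: [0.5043, -0.1567, 0.0776]
tool_rot: [3.141, -0.076, 0.0]
ft_force: [-0.6, -0.3, 0.4]
width: 0.0002
finger_force: 0.0
```

```bash
python3 -c "
from h import *
st()"
```

```text
t 2.8 p [ 0.5043 -0.1567  0.0776] F [-0.64 -0.27  0.42] m [ 0.01 -0.04 -0.05] w 0.0002 ff 0.0
[[ 0.999 -0.048  0.   ]
 [-0.048 -0.999 -0.   ]
 [ 0.     0.    -1.   ]]
```

The fingers closed fully, so they missed the bar. I'll look before moving again.

```bash
python3 - <<'E'
from h import *
a=shot('scene');b=shot('top')
cv2.imwrite('pics/c2.png',np.hstack([cv2.resize(b['color'][130:240,200:340],(400,314)),cv2.resize(a['color'][130:240,200:340],(400,314))])[:,:,::-1])
S=sense()
for n,i in(('scene',a),('top',b)):
    q=rot(i).T@(S['ee_pos']-np.array(i['xyz'])); uv=np.array(i['K'])@q/q[2]; print(n,'TCP px',uv[:2].round(1))
    for p in((.5035,-.1575,.096),(.5085,-.0555,.096),(.6636,-.14,.04)):
        q=rot(i).T@(np.array(p)-np.array(i['xyz'])); uv=np.array(i['K'])@q/q[2]; print(p,uv[:2].round(1))
E
```

```text
scene TCP px [280.3 184. ]
(0.5035, -0.1575, 0.096) [280.8 180.6]
(0.5085, -0.0555, 0.096) [258.7 193.3]
(0.6636, -0.14, 0.04) [249.5 170.3]
top TCP px [287.2 192.9]
(0.5035, -0.1575, 0.096) [288.1 192.8]
(0.5085, -0.0555, 0.096) [250.1 190.6]
(0.6636, -0.14, 0.04) [280.4 137.4]
```

View pics/c2.png

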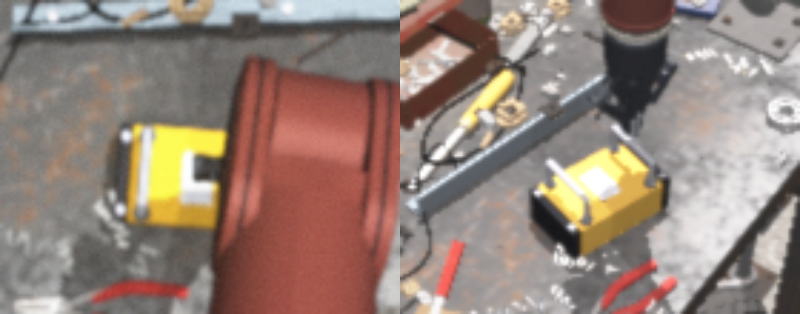

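The top view shows the arm covering the right-hand end. In the scene view the closed gripper, at crop (625,130), ends at or behind the far end of the right-hand bar. I'll use depth to see where the fingers are relative to the bar.

```bash
python3 - <<'E'
from h import *
a=shot('scene'); P=cloud(a)
c=a['color'][140:205,250:310]; cv2.imwrite('pics/c3.png',cv2.resize(c,(600,600),interpolation=cv2.INTER_CUBIC)[:,:,::-1])
for v in range(150,192,3):
    print(v,' '.join('%3d,%4d,%3d'%tuple((P[v,u]*1000).round()) for u in range(270,300,3)))
E
```

```text
150 734,-311, -1 512,-122,261 495,-119,274 485,-123,278 477,-129,280 473,-139,276 468,-148,275 470,-165,263 661,-383,  6 656,-397,  2
153 716,-296,  3 508,-119,252 495,-120,260 485,-124,264 477,-130,266 473,-140,263 472,-153,256 467,-162,254 495,-207,209 639,-380,  6
156 672,-256, 41 508,-119,238 493,-118,249 484,-124,252 476,-130,254 472,-140,250 485,-168,224 501,-199,195 493,-205,197 629,-370,  2
159 663,-248, 35 502,-113,232 497,-123,229 492,-133,227 488,-142,224 492,-161,210 488,-171,207 494,-192,189 622,-346,  4 616,-358,  1
162 511,-109,214 502,-114,217 498,-124,214 498,-139,205 489,-144,208 490,-160,198 495,-180,182 492,-192,177 610,-335,  2 603,-345,  1
165 503,-101,211 504,-116,201 516,-143,175 503,-144,184 489,-145,193 488,-159,185 494,-180,168 607,-315,  0 599,-325,  0 589,-332,  3
168 499, -98,202 494,-107,200 504,-131,177 498,-140,175 494,-151,171 494,-166,162 604,-296, -3 592,-301,  3 586,-311,  1 578,-321,  1
171 640,-228, -4 626,-232,  4 495,-123,174 500,-143,157 493,-150,158 596,-271,  2 587,-279,  4 582,-291,  0 572,-299,  2 565,-308,  1
174 625,-214,  0 618,-225, -1 610,-234, -2 503,-146,138 499,-158,133 580,-256,  7 572,-265,  7 566,-275,  5 560,-287,  2 549,-293,  6
177 611,-203,  1 603,-212,  1 525,-153,100 500,-144,126 495,-154,123 572,-249,  0 565,-259, -1 555,-265,  3 548,-275,  1 541,-285,  0
180 599,-191,  1 544,-157, 68 544,-172, 57 511,-155, 95 498,-158,103 558,-235,  3 550,-244,  3 547,-258, -3 535,-262,  3 528,-272,  2
183 548,-145, 56 537,-150, 61 534,-163, 55 523,-168, 60 493,-153, 94 479,-155,105 542,-237, -2 532,-243,  1 523,-251,  3 517,-261,  1
186 536,-134, 57 530,-144, 55 524,-154, 53 515,-161, 55 509,-170, 54 472,-148, 99 464,-156,100 519,-231,  3 514,-243, -1 507,-252, -2
189 527,-126, 53 519,-134, 54 510,-142, 56 505,-152, 53 497,-160, 54 487,-165, 59 461,-154, 88 509,-221,  1 502,-231,  0 494,-239,  0
```

View pics/c3.png

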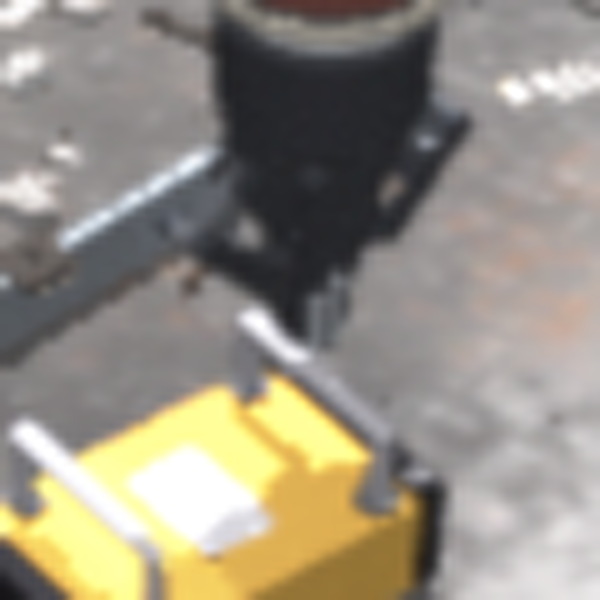

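The close crop shows the fingers ending right at the bar's top edge, near crop (300–340,345). Nothing shows below it, so the tips seem higher than the reported TCP. I'll raise the closed gripper and measure its tip.

Call:
jog_arm:
  motion:
    - [0,0,-30,0]
    - [0,0,-60,0]
    - [0,0,-60,0]
    - [0,0,-60,0]

```text
time: 3.35
ee_pos: [0.5046, -0.1568, 0.1379]
tool_rot: [3.14, -0.076, 0.002]
ft_force: [-1.1, -1.4, -0.0]
width: -0.0002
finger_force: 0.0
```

```bash
python3 - <<'E'
from h import *
a=shot('scene'); P=cloud(a); S,M=st()
def px(p):
    q=rot(a).T@(np.array(p)-np.array(a['xyz'])); return (np.array(a['K'])@q/q[2])[:2].round(1)
print('TCP px',px(S['ee_pos']),'+20',px(S['ee_pos']+[0,0,.02]))
c=a['color'][120:205,240:325].copy(); u,v=px(S['ee_pos'])
c=cv2.resize(c,(595,595),interpolation=cv2.INTER_CUBIC); cv2.circle(c,(int((u-240)*7+3),int((v-120)*7+3)),4,(255,0,0),1)
cv2.imwrite('pics/c4.png',c[:,:,::-1])
m=(abs(P[...,0]-.505)<.05)&(abs(P[...,1]+.157)<.06)&(P[...,2]>.112)
Q=P[m]; o=np.argsort(Q[:,2])[:12]; print(Q[o].round(3)); print(np.argwhere(m)[o].tolist())
E
```

```text
t 3.4 p [ 0.504  -0.1567  0.1369] F [-0.71 -0.38  0.01] m [ 0.01 -0.01  0.01] w -0.0002 ff 0.0
[[ 0.999 -0.048 -0.   ]
 [-0.048 -0.999  0.   ]
 [-0.    -0.    -1.   ]]
TCP px [281.  172.7] +20 [281.2 168.7]
[[ 0.498 -0.149  0.179]
 [ 0.496 -0.157  0.18 ]
 [ 0.497 -0.158  0.184]
 [ 0.498 -0.149  0.184]
 [ 0.514 -0.145  0.185]
 [ 0.5   -0.146  0.185]
 [ 0.495 -0.151  0.186]
 [ 0.494 -0.159  0.186]
 [ 0.495 -0.16   0.189]
 [ 0.497 -0.157  0.19 ]
 [ 0.5   -0.146  0.19 ]
 [ 0.508 -0.143  0.19 ]]
[[166, 281], [165, 283], [164, 283], [165, 281], [163, 277], [165, 280], [165, 282], [164, 284], [163, 284], [163, 283], [164, 280], [163, 278]]
```

View pics/c4.png

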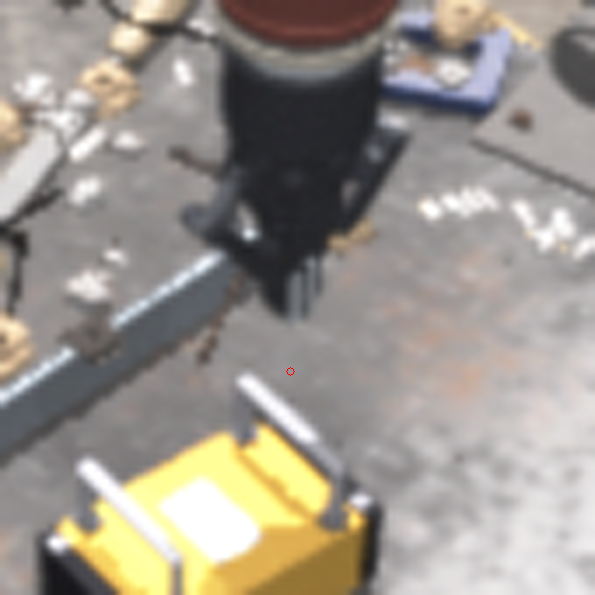

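This view shows the closed fingertips at crop (298,318), about 36 mm above the reported TCP, which is the red mark at (290,371). So the real tip is about 35 mm higher than `ee_pos` says, while x and y agree. I'll descend in steps with that allowance and watch the force.

Call:
jog_arm:
  motion:
    - [0,0,0,0]
    - [0,0,0,0]
    - [0,0,20,0]
    - [0,0,40,0]
    - [0,0,60,0]
    - [0,0,70,0]
    - [0,0,80,0]
    - [0,0,80,0]
  fingers: 50

```text
time: 4.2
ee_pos: [0.5036, -0.1565, 0.0563]
tool_rot: [-3.14, 0.076, 0.003]
ft_force: [0.3, -0.1, -0.2]
width: 0.0501
finger_force: 0.0
```

Call:
jog_arm:
  motion:
    - [0,0,4,0]
    - [0,0,8,0]
    - [0,0,10,0]
    - [0,0,10,0]

```text
time: 4.6
ee_pos: [0.5042, -0.1567, 0.0474]
tool_rot: [-3.141, 0.076, 0.0]
ft_force: [0.1, -0.7, -0.6]
width: 0.0499
finger_force: 0.0
```

Call:
jog_arm:
  motion:
    - [0,0,0,0]
    - [0,0,0,0]
    - [0,0,0,0]
    - [0,0,0,0]
    - [0,0,0,0]
  fingers: 0

```text
time: 5.1
ee_pos: [0.5044, -0.1572, 0.0477]
tool_rot: [3.14, -0.077, 0.001]
ft_force: [0.4, -2.0, 3.2]
width: 0.009
finger_force: 25.1
```

The bar is gripped, with a width of 9 mm and 25 N on the pads. Next I'll lift this end.

Call:
jog_arm:
  motion:
    - [0,0,-4,0]
    - [0,0,-8,0]
    - [0,0,-12,0]
    - [0,0,-16,0]
    - [0,0,-16,0]
    - [0,0,-16,0]
    - [0,0,-16,0]
    - [0,0,-16,0]

```text
time: 5.9
ee_pos: [0.5041, -0.1567, 0.0633]
tool_rot: [-3.141, 0.076, 0.001]
ft_force: [-0.8, 0.6, -8.1]
width: 0.0087
finger_force: 24.4
```

```bash
python3 - <<'E'
from h import *
F=[]
for k in range(4):
    a=shot('scene'); F.append(sense()['ft_force'])
print(np.round(F,2)); st(); P=cloud(a)
cv2.imwrite('pics/c5.png',cv2.resize(a['color'][150:225,230:315],(680,600))[:,:,::-1])
hsv=cv2.cvtColor(a['color'],cv2.COLOR_RGB2HSV)
m=(hsv[...,0]>18)&(hsv[...,0]<36)&(hsv[...,1]>110)&(abs(P[...,0]-.505)<.05)&(abs(P[...,1]+.107)<.08)&(P[...,2]>.05)&(P[...,2]<.11)
Q=P[m]; A=np.c_[Q,np.ones(len(Q))]; print(np.linalg.lstsq(np.c_[Q[:,:2],np.ones(len(Q))],Q[:,2],rcond=None)[0])
E
```

```text
[[-0.25 -0.63 -8.42]
 [-0.16  0.6  -7.97]
 [-0.05  0.74 -8.62]
 [-0.26 -0.35 -7.81]]
t 6.1 p [ 0.5042 -0.1567  0.0633] F [-0.26 -0.35 -7.81] m [-0.15 -0.   -0.  ] w 0.0089 ff 24.4
[[ 0.999 -0.048 -0.   ]
 [-0.048 -0.999  0.   ]
 [-0.    -0.    -1.   ]]
[ 0.05087572 -0.10410074  0.02899722]
```

The lift force is about 8.2 N at 0.10 rad of tilt, so the right-hand (-y) end is the heavy one. I'll set it down, release, and move to the front for the push.

Call:
jog_arm:
  motion:
    - [0,0,4,0]
    - [0,0,8,0]
    - [0,0,12,0]
    - [0,0,16,0]
    - [0,0,16,0]

```text
time: 6.6
ee_pos: [0.5049, -0.1574, 0.0478]
tool_rot: [3.14, -0.076, 0.002]
ft_force: [0.8, -3.3, -2.0]
width: 0.009
finger_force: 25.2
```

Call:
jog_arm:
  motion:
    - [0,0,0,0]
    - [0,0,0,0]
    - [0,0,0,0]
    - [0,0,-30,0]
    - [0,0,-70,0]
    - [0,0,-70,0]
  fingers: 60

```text
time: 7.2
ee_pos: [0.5076, -0.1571, 0.1227]
tool_rot: [3.139, -0.075, 0.012]
ft_force: [1.8, 0.7, -0.2]
width: 0.0597
finger_force: 0.0
```

Call:
jog_arm:
  motion:
    - [-20,-5,0,-0.05]
    - [-60,-20,0,-0.1]
    - [-80,-20,0,-0.1]
    - [-80,-20,0,-0.1]
    - [-80,-20,0,-0.1]

```text
time: 7.7
ee_pos: [0.4258, -0.133, 0.1178]
tool_rot: [3.14, 0.081, 0.002]
ft_force: [0.9, -0.4, 0.1]
width: 0.0601
finger_force: 0.0
```

```bash
python3 - <<'E'
from h import *
go((.428,-.137,.007)); b=shot('top'); a=shot('scene'); P=cloud(b)
for nm,i in(('top',b),('sc',a)):
    P=cloud(i); Q=P[(abs(P[...,0]-.505)<.055)&(abs(P[...,1]+.107)<.08)&(P[...,2]>.09)&(P[...,2]<.106)]
    for s in(Q[Q[:,1]>-.1],Q[Q[:,1]<-.12]): print(nm,len(s),s.mean(0).round(4) if len(s) else '')
E
```

```text
t 7.7 p [ 0.4258 -0.133   0.1178] F [ 0.86 -0.4   0.14] m [-0.06 -0.02 -0.03] w 0.0601 ff 0.0
[[ 0.999  0.051  0.001]
 [ 0.051 -0.999 -0.001]
 [ 0.001  0.001 -1.   ]]
shift [  1.8   4.  110.8]
top 116 [ 0.5089 -0.0539  0.0992]
top 75 [ 0.5199 -0.1582  0.0995]
sc 59 [ 0.5041 -0.0502  0.0998]
sc 17 [ 0.5144 -0.1538  0.0976]
```

Call:
jog_arm:
  motion:
    - [2,4,30,0]
    - [2,4,65,0]
    - [2,4,90,0]
    - [2,4,105,0]
    - [2,4,111,0]
    - [2,4,111,0]
    - [2,4,111,0]

```text
time: 8.5
ee_pos: [0.4284, -0.1368, 0.0071]
tool_rot: [3.141, 0.081, 0.001]
ft_force: [0.3, 0.0, 0.9]
width: 0.0601
finger_force: 0.0
```

Call:
jog_arm:
  motion:
    - [7,0,0,0]
    - [14,0,0,0]
    - [21,0,0,0]
    - [28,0,0,0]
    - [35,0,0,0]
    - [42,0,0,0]
    - [49,0,0,0]
    - [49,0,0,0]

```text
time: 9.3
ee_pos: [0.4771, -0.1342, 0.0065]
tool_rot: [-3.14, -0.082, 0.001]
ft_force: [-1.7, -1.4, -0.4]
width: 0.06
finger_force: 0.5
```

```bash
python3 - <<'E'
from h import *
st(); a=shot('scene')
cv2.imwrite('pics/c6.png',cv2.resize(a['color'][120:240,200:340],(700,600))[:,:,::-1])
E
```

```text
t 9.3 p [ 0.4771 -0.1342  0.0065] F [-1.67 -1.36 -0.42] m [-0.17  0.16  0.06] w 0.06 ff 0.5
[[ 0.999  0.052 -0.   ]
 [ 0.052 -0.999  0.   ]
 [-0.    -0.    -1.   ]]
```

View pics/c6.png

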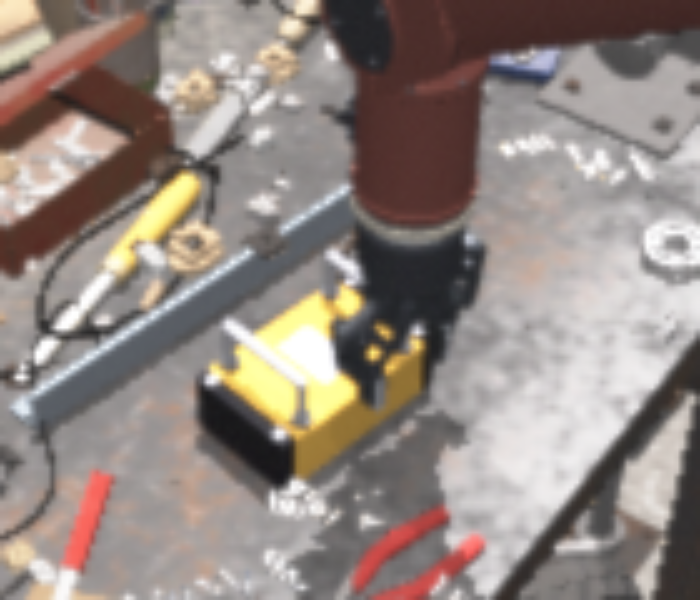

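The crop shows the fingers pressing on the case's front long side at about (375,390). The case is still lying and nearly parallel to the rail, so I'll keep pushing.

Call:
jog_arm:
  motion:
    - [7,0,0,0]
    - [14,0,0,0]
    - [21,0,0,0]
    - [28,0,0,0]
    - [35,0,0,0]
    - [42,0,0,0]
    - [49,0,0,0]
    - [56,0,0,0]
    - [62,0,0,0]
    - [66,0,0,0]

```text
time: 10.35
ee_pos: [0.5415, -0.1309, 0.0063]
tool_rot: [-3.14, -0.081, 0.004]
ft_force: [-7.8, -0.6, 4.4]
width: 0.0599
finger_force: 3.8
```

Call:
jog_arm:
  motion:
    - [3,0,0,0]
    - [6,0,0,0]
    - [9,0,0,0]
    - [9,0,0,0]

```text
time: 10.75
ee_pos: [0.5507, -0.1304, 0.0064]
tool_rot: [-3.141, -0.081, 0.003]
ft_force: [-5.1, -1.2, 3.3]
width: 0.0598
finger_force: 2.5
```

```bash
cat > m.py <<'E'
from h import *
def meas():
    st()
    for n in('top','scene'):
        i=shot(n); P=cloud(i); hsv=cv2.cvtColor(i['color'],cv2.COLOR_RGB2HSV)
        Q=P[(P[...,0]>.5)&(P[...,0]<.645)&(P[...,1]>-.22)&(P[...,1]<0)&(P[...,2]>.09)&(P[...,2]<.105)]
        for s in(Q[Q[:,1]>-.105],Q[Q[:,1]<-.105]): print(n,len(s),s.mean(0).round(4),s.min(0).round(3),s.max(0).round(3)) if len(s) else 0
        yel=(hsv[...,0]>18)&(hsv[...,0]<36)&(hsv[...,1]>110)&(P[...,2]>.045)&(P[...,2]<.065)&(abs(P[...,0]-.6)<.09)&(abs(P[...,1]+.107)<.1)
        print(n,cv2.minAreaRect(P[yel][:,:2].astype(np.float32)))
meas()
E
python3 m.py
```

```text
t 10.75 p [ 0.5507 -0.1304  0.0064] F [-5.06 -1.18  3.27] m [0.04 1.07 0.2 ] w 0.0598 ff 2.5
[[ 0.999  0.052 -0.002]
 [ 0.052 -0.999 -0.   ]
 [-0.002 -0.    -1.   ]]
top 113 [ 0.604  -0.0448  0.0993] [ 0.545 -0.087  0.093] [ 0.645 -0.038  0.104]
top ((0.6079316139221191, -0.06211709976196289), (0.09471804648637772, 0.06728436052799225), 3.5285465717315674)
scene 77 [ 0.5852 -0.0535  0.0995] [ 0.535 -0.1    0.09 ] [ 0.644 -0.033  0.105]
scene 31 [ 0.5863 -0.1553  0.0984] [ 0.539 -0.191  0.09 ] [ 0.645 -0.138  0.105]
scene ((0.6008872985839844, -0.09221410006284714), (0.11296221613883972, 0.1365746110677719), 2.7550606727600098)
```

Call:
jog_arm:
  motion:
    - [2,0,0,0]
    - [4,0,0,0]
    - [6,0,0,0]
    - [6,0,0,0]

```text
time: 11.25
ee_pos: [0.553, -0.1302, 0.0059]
tool_rot: [-3.14, -0.08, 0.013]
ft_force: [-19.8, 1.2, 14.4]
width: 0.0602
finger_force: 9.9
```

Call:
jog_arm:
  motion:
    - [1,0,0,0]
    - [2,0,0,0]
    - [3,0,0,0]
    - [3,0,0,0]

```text
time: 11.65
ee_pos: [0.553, -0.1302, 0.0055]
tool_rot: [-3.14, -0.08, 0.022]
ft_force: [-30.6, 1.5, 22.4]
width: 0.06
finger_force: 15.6
```

The case is firm against the rail at about 30 N. I'll back off and look.

Call:
jog_arm:
  motion:
    - [-5,0,0,0]
    - [-15,0,0,0]
    - [-40,0,0,0]
    - [-60,0,0,0]
    - [-60,0,-45,0]
    - [-60,0,-90,0]
    - [-80,0,-130,0]
    - [-110,0,-130,0]
    - [-110,0,-130,0]

```text
time: 12.55
ee_pos: [0.4491, -0.1364, 0.138]
tool_rot: [3.139, 0.079, 0.004]
ft_force: [-0.6, -0.3, 0.2]
width: 0.0599
finger_force: 0.0
```

```bash
python3 m.py; python3 - <<'E'
from h import *
b=shot('top'); a=shot('scene')
cv2.imwrite('pics/c7.png',np.hstack([cv2.resize(b['color'][110:240,190:370],(400,289)),cv2.resize(a['color'][130:240,190:340],(400,289))])[:,:,::-1])
E
```

```text
t 12.55 p [ 0.4491 -0.1364  0.138 ] F [-0.64 -0.29  0.15] m [0.02 0.07 0.03] w 0.0599 ff 0.0
[[ 0.999  0.05   0.003]
 [ 0.05  -0.999 -0.002]
 [ 0.003  0.002 -1.   ]]
top 104 [ 0.6063 -0.0438  0.0995] [ 0.569 -0.049  0.091] [ 0.645 -0.038  0.104]
top 96 [ 0.6095 -0.1476  0.0994] [ 0.573 -0.154  0.094] [ 0.643 -0.143  0.104]
top ((0.6137994527816772, -0.09602466970682144), (0.09778622537851334, 0.13640595972537994), 3.011678695678711)
scene 56 [ 0.6032 -0.0403  0.0991] [ 0.566 -0.048  0.09 ] [ 0.644 -0.033  0.104]
scene 42 [ 0.6051 -0.144   0.0987] [ 0.573 -0.15   0.09 ] [ 0.642 -0.138  0.104]
scene ((0.611269474029541, -0.09381556510925293), (0.10310215502977371, 0.14058279991149902), 5.0245361328125)
```

View pics/c7.png

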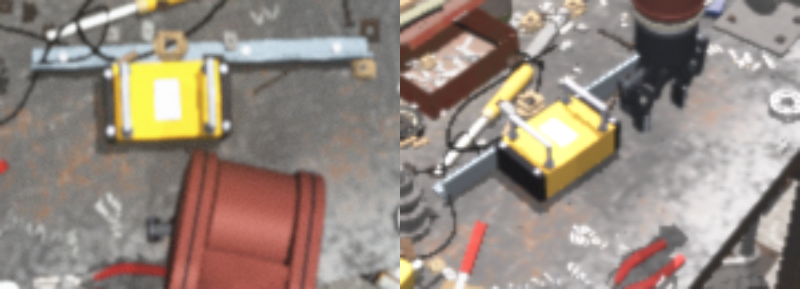

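The pictures show the case lying flush along the rail. Its handles are at top-crop pixels (123,100) and (211,97). The measured centre is about (0.613, -0.095), 48 mm before the rail face. Next is the left (light-end) handle.

Call:
jog_arm:
  motion:
    - [35,-18,0,0]
    - [70,-36,0,0]
    - [105,-54,0,0]
    - [140,-72,0,0]
    - [166,-86,0,0]
    - [166,-86,0,0]
    - [166,-86,0,0]
    - [166,-86,0,0]
  fingers: 50

```text
time: 13.55
ee_pos: [0.6113, -0.0417, 0.1357]
tool_rot: [3.141, 0.08, -0.002]
ft_force: [-0.4, 0.1, -0.2]
width: 0.05
finger_force: 0.0
```

```bash
python3 -c "
from h import *
go((.610,-.0425,.045))
a=shot('scene')
cv2.imwrite('pics/c8.png',cv2.resize(a['color'][110:230,190:330],(700,600))[:,:,::-1])"
```

```text
t 13.55 p [ 0.6113 -0.0417  0.1357] F [-0.36  0.12 -0.15] m [0.01 0.   0.03] w 0.05 ff 0.0
[[ 0.999  0.051 -0.001]
 [ 0.051 -0.999 -0.   ]
 [-0.001 -0.    -1.   ]]
shift [-1.3  0.7 90.7]
```

View pics/c8.png

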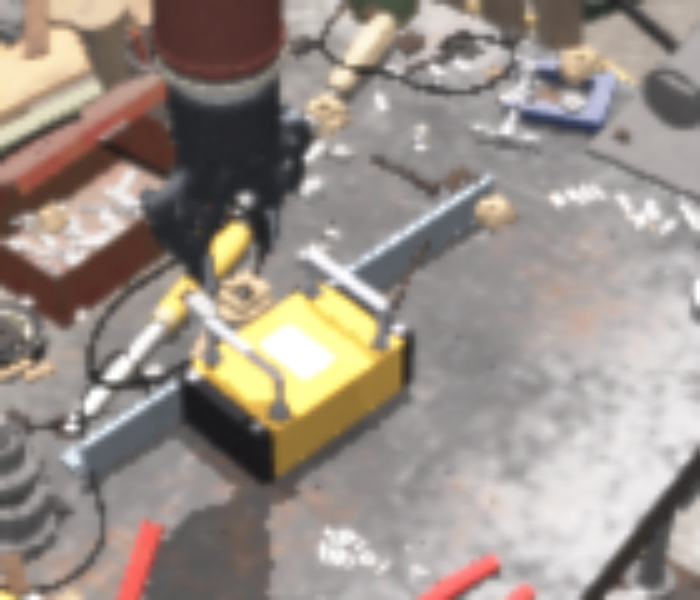

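The crop shows the gripper straddling the left handle from above at about (230,240), with the case flush against the rail. Next: descend and close.

Call:
jog_arm:
  motion:
    - [-1,1,25,0]
    - [-1,1,50,0]
    - [-1,1,70,0]
    - [-1,1,82,0]
    - [-1,1,90,0]
    - [-1,1,90,0]
    - [-1,1,90,0]

```text
time: 14.3
ee_pos: [0.6114, -0.0422, 0.0473]
tool_rot: [3.14, 0.081, 0.002]
ft_force: [-0.3, -0.4, 1.3]
width: 0.0501
finger_force: 0.0
```

Call:
jog_arm:
  motion:
    - [0,0,0,0]
    - [0,0,0,0]
    - [0,0,0,0]
    - [0,0,0,0]
    - [0,0,0,0]
  fingers: 0

```text
time: 14.8
ee_pos: [0.6113, -0.0424, 0.0471]
tool_rot: [3.14, 0.081, 0.001]
ft_force: [-1.6, -1.2, 6.0]
width: 0.0087
finger_force: 25.9
```

Call:
jog_arm:
  motion:
    - [0,1,-4,0]
    - [0,2,-8,0]
    - [0,3,-12,0]
    - [0,3,-12,0]
    - [0,3,-12,0]
    - [0,3,-12,0]

```text
time: 15.4
ee_pos: [0.6108, -0.045, 0.0582]
tool_rot: [-3.14, -0.081, 0.001]
ft_force: [-0.2, -0.7, -4.7]
width: 0.0088
finger_force: 24.9
```

Call:
jog_arm:
  motion:
    - [0,0,0,0]
    - [0,0,0,0]
    - [0,0,0,0]
    - [0,0,0,0]

```text
time: 15.8
ee_pos: [0.611, -0.0451, 0.0584]
tool_rot: [-3.14, -0.081, 0.0]
ft_force: [-1.3, -0.7, -4.8]
width: 0.0087
finger_force: 24.9
```

```bash
python3 - <<'E'
from h import *
F=[]
for k in range(4): a=shot('scene'); F.append(np.r_[sense()['ft_force'],sense()['moment']])
print(np.round(F,2)); print(sense()['ee_pos'])
d=np.radians
for t in range(5,95,5):
    c,s=np.cos(d(t)),np.sin(d(t)); print(t, round(132-(132*c-96*s),1), -round(132*s+96*c-96,1))
E
```

```text
[[-0.61 -1.87 -5.5  -0.09  0.1  -0.04]
 [-0.15 -0.66 -4.09 -0.04  0.18 -0.03]
 [-0.47 -1.58 -5.46 -0.04  0.1  -0.06]
 [-0.64 -0.87 -5.45 -0.09  0.15  0.02]]
[ 0.6109845  -0.04517707  0.05841404]
5 8.9 -11.1
10 18.7 -21.5
15 29.3 -30.9
20 40.8 -39.4
25 52.9 -46.8
30 65.7 -53.1
35 78.9 -58.4
40 92.6 -62.4
45 106.5 -65.2
50 120.7 -66.8
55 134.9 -67.2
60 149.1 -66.3
65 163.2 -64.2
70 177.1 -60.9
75 190.6 -56.3
80 203.6 -50.7
85 216.1 -43.9
90 228.0 -36.0
```

I measured 8.2 N at the right-hand end and about 5 N here, the latter including pad and rail friction. A light end gives at most 3.5 N, so 8.2 N can only be the heavy end. The right-hand (-y) end is therefore confirmed heavy, and I'll tip the case about it along the arc.

Call:
jog_arm:
  motion:
    - [0,8,-4,0]
    - [0,13,-9,0]
    - [0,18,-14,0]
    - [0,23,-19,0]
    - [0,29,-23,0]
    - [0,35,-27,0]
    - [0,41,-31,0]
    - [0,47,-35,0]
    - [0,53,-38,0]
    - [0,60,-41,0]

```text
time: 17.0
ee_pos: [0.6151, -0.1044, 0.1013]
tool_rot: [-3.14, -0.083, -0.004]
ft_force: [-2.2, 6.6, 9.2]
width: 0.0086
finger_force: 25.7
```

```bash
python3 - <<'E'
from h import *
S,M=st(); a=shot('scene'); 
cv2.imwrite('pics/c9.png',cv2.resize(a['color'][110:230,190:330],(700,600))[:,:,::-1])
E
```

```text
t 17.0 p [ 0.6151 -0.1044  0.1013] F [-2.24  6.56  9.17] m [ 1.66  0.5  -0.02] w 0.0086 ff 25.7
[[ 0.999  0.053  0.002]
 [ 0.053 -0.999  0.001]
 [ 0.002 -0.001 -1.   ]]
```

View pics/c9.png

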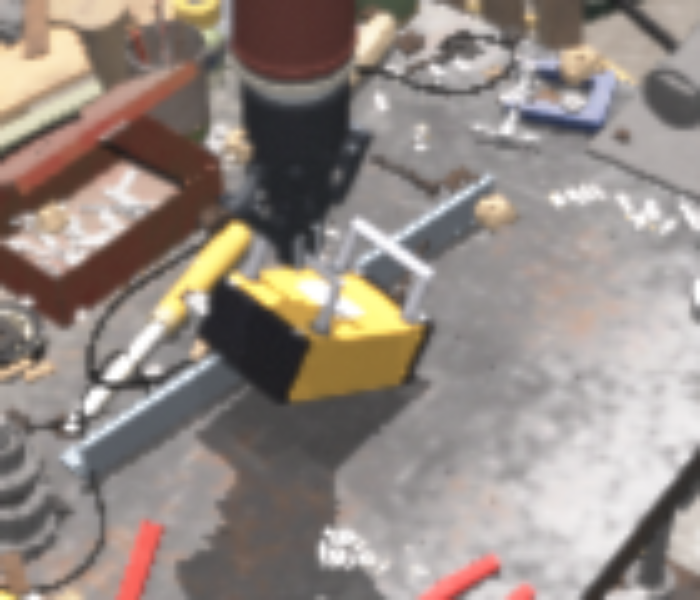

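The crop shows the case tipped about 30° on its right-hand (heavy) edge, with the light-end bar in the gripper. There is mild compression of about 11 N, so I'll add 3 mm of height and continue the arc.

Call:
jog_arm:
  motion:
    - [0,6,-5,0]
    - [0,13,-8,0]
    - [0,20,-10,0]
    - [0,27,-12,0]
    - [0,34,-14,0]
    - [0,41,-15,0]
    - [0,48,-16,0]
    - [0,55,-17,0]
    - [0,62,-17,0]
    - [0,69,-17,0]

```text
time: 18.05
ee_pos: [0.6177, -0.1748, 0.1164]
tool_rot: [3.14, 0.081, -0.0]
ft_force: [-0.9, 0.6, -0.8]
width: 0.0087
finger_force: 25.3
```

```bash
python3 - <<'E'
from h import *
S,M=st(); a=shot('scene'); P=cloud(a)
hsv=cv2.cvtColor(a['color'],cv2.COLOR_RGB2HSV)
m=(P[...,0]>.5)&(P[...,0]<.68)&(P[...,1]>-.33)&(P[...,1]<-.02)&(P[...,2]>.008)&(P[...,2]<.2)&(hsv[...,0]>18)&(hsv[...,0]<36)&(hsv[...,1]>110)
Q=P[m]; print(len(Q),np.percentile(Q,[2,98],0).round(3))
F=Q[Q[:,0]<np.percentile(Q[:,0],40)]  # front narrow side, in y-z
print(cv2.minAreaRect(F[:,1:].astype(np.float32)))
E
```

```text
t 18.05 p [ 0.6177 -0.1748  0.1164] F [-0.91  0.58 -0.78] m [ 0.45 -0.01 -0.03] w 0.0087 ff 25.3
[[ 0.999  0.052 -0.   ]
 [ 0.052 -0.999 -0.   ]
 [-0.     0.    -1.   ]]
272 [[ 0.562 -0.198  0.026]
 [ 0.572 -0.097  0.144]]
((-0.14207658171653748, 0.08796341717243195), (0.1316932886838913, 0.049772895872592926), 59.67797088623047)
```

Call:
jog_arm:
  motion:
    - [0,7,0,0]
    - [0,14,1,0]
    - [0,21,2,0]
    - [0,28,3,0]
    - [0,35,4,0]
    - [0,42,6,0]
    - [0,49,8,0]
    - [0,56,11,0]
    - [0,62,13,0]
    - [0,69,16,0]

```text
time: 19.1
ee_pos: [0.6212, -0.2432, 0.1001]
tool_rot: [-3.14, -0.082, 0.0]
ft_force: [0.2, 1.0, -0.7]
width: 0.0086
finger_force: 24.8
```

```bash
cat > m2.py <<'E'
from h import *
S,M=st(); a=shot('scene'); P=cloud(a)
hsv=cv2.cvtColor(a['color'],cv2.COLOR_RGB2HSV)
m=(P[...,0]>.5)&(P[...,0]<.70)&(P[...,1]>-.33)&(P[...,1]<-.02)&(P[...,2]>.008)&(P[...,2]<.2)&(hsv[...,0]>18)&(hsv[...,0]<36)&(hsv[...,1]>110)
Q=P[m]; F=Q[Q[:,0]<np.percentile(Q[:,0],40)]
print(cv2.minAreaRect(F[:,1:].astype(np.float32)),np.percentile(Q,[2,98],0).round(3).tolist())
cv2.imwrite('pics/last.png',cv2.resize(a['color'][110:230,190:330],(700,600))[:,:,::-1])
E
python3 m2.py
```

```text
t 19.1 p [ 0.6212 -0.2432  0.1001] F [ 0.22  1.02 -0.68] m [0.18 0.07 0.09] w 0.0086 ff 24.8
[[ 0.999  0.052 -0.   ]
 [ 0.052 -0.999  0.   ]
 [-0.    -0.    -1.   ]]
((-0.18379859626293182, 0.08689692616462708), (0.14054246246814728, 0.05349469184875488), 80.75115966796875) [[0.565, -0.211, 0.019], [0.649, -0.144, 0.151]]
```

The tilt is now about 81°. Next is the last part of the arc.

Call:
jog_arm:
  motion:
    - [0,4,2,0]
    - [0,8,4,0]
    - [0,12,7,0]
    - [0,15,9,0]
    - [0,18,11,0]
    - [0,21,13,0]
    - [0,23,15,0]
    - [0,23,15,0]
    - [0,23,15,0]

```text
time: 20.05
ee_pos: [0.6225, -0.2665, 0.0859]
tool_rot: [3.14, 0.081, 0.001]
ft_force: [-2.1, -2.0, 5.3]
width: 0.0089
finger_force: 25.5
```

```bash
python3 m2.py
```

```text
t 20.05 p [ 0.6225 -0.2665  0.0859] F [-2.14 -1.97  5.32] m [-0.35  0.46 -0.04] w 0.0089 ff 25.5
[[ 0.999  0.051  0.   ]
 [ 0.051 -0.999 -0.001]
 [ 0.     0.001 -1.   ]]
((-0.19794012606143951, 0.0805746465921402), (0.14430812001228333, 0.05594030022621155), 89.69599914550781) [[0.566, -0.222, 0.017], [0.652, -0.166, 0.15]]
```

View pics/last.png

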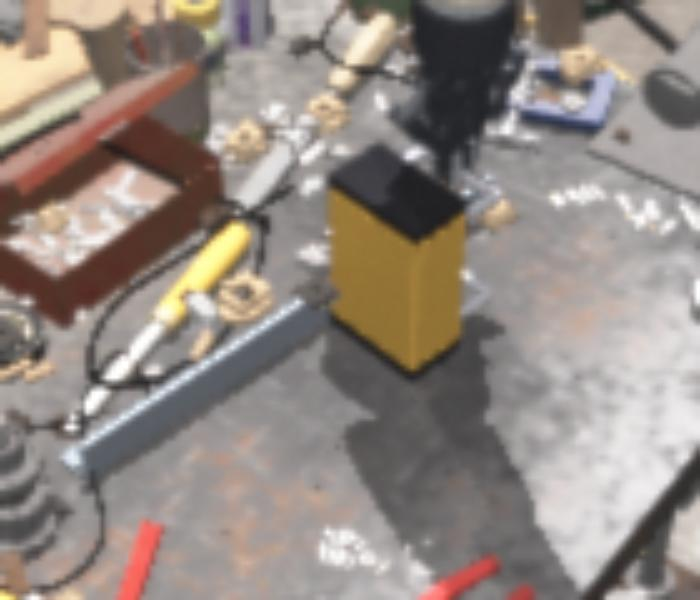

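The picture shows the case standing on its right-hand end, with its narrow side at the rail at about (335,300) and the gripper on the far-side bar. I'll release with a small opening and lift away.

Call:
jog_arm:
  motion:
    - [0,0,0,0]
    - [0,0,0,0]
    - [0,0,0,0]
    - [0,0,0,0]
  fingers: 26

```text
time: 20.5
ee_pos: [0.6225, -0.2654, 0.0852]
tool_rot: [-3.14, -0.082, 0.0]
ft_force: [-0.7, 0.4, 0.4]
width: 0.0261
finger_force: 0.0
```

Call:
jog_arm:
  motion:
    - [0,0,-6,0]
    - [0,0,-15,0]
    - [0,0,-30,0]
    - [0,0,-50,0]
    - [0,0,-75,0]
    - [0,0,-100,0]
    - [0,40,-100,0]
    - [0,80,-100,0]
    - [0,80,-100,0]

```text
time: 21.4
ee_pos: [0.6246, -0.3535, 0.1865]
tool_rot: [3.137, 0.069, -0.001]
ft_force: [-1.6, 0.4, -1.9]
width: 0.0258
finger_force: 0.0
```

```bash
python3 m2.py; python3 - <<'E'
from h import *
b=shot('top'); P=cloud(b)
m=(P[...,2]>.15)&(P[...,2]<.168)&(abs(P[...,0]-.62)<.08)&(abs(P[...,1]+.2)<.06)
r=cv2.minAreaRect(P[m][:,:2].astype(np.float32)); print('top face',r,np.median(P[m],0)); Q=P[m]
print('tilt fit',np.linalg.lstsq(np.c_[Q[:,:2],np.ones(len(Q))],Q[:,2],rcond=None)[0])
c=r[0]; print('dist to rail',(c[0]-(.6570-.047*c[1])))
E
```

```text
t 21.4 p [ 0.6246 -0.3535  0.1865] F [-1.59  0.36 -1.91] m [ 0.03  0.05 -0.  ] w 0.0258 ff 0.0
[[ 0.999  0.044 -0.   ]
 [ 0.044 -0.999 -0.004]
 [-0.     0.004 -1.   ]]
((-0.19802813231945038, 0.08637411147356033), (0.056579820811748505, 0.1450258046388626), 1.715216875076294) [[0.566, -0.223, 0.017], [0.654, -0.166, 0.151]]
top face ((0.617558479309082, -0.19933266937732697), (0.09629079699516296, 0.05601026862859726), 2.894718647003174) [ 0.61717969 -0.19923809  0.15957822]
tilt fit [ 0.00630039 -0.00543999  0.15453039]
dist to rail -0.048810156151652406
```

The case is upright (tilt fit below 0.01 rad), its centre is 49 mm before the rail face, and it is parallel to the rail, so I'm handing in.

```bash
python3 -c "
from bench import job
print(job.sign_off())"
```

```text
the job is handed in; nothing more can be done
None
```

The case stands upright on its heavy end (the robot's right-hand, -y end; 8.2 N when lifted), flush against the rail with its centre about 49 mm before the face, and the job is handed in at 21 s; the verdict was not shown.

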